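# Open the child-resistant reagent bottle

## Robot

A 6-joint arm with a two-finger parallel gripper is mounted at the origin on a cart in front of the work surface, level with it; the furniture and walls round the work are solid. World frame = base frame: x ahead of the robot, y to its left, z up, the work surface at z = 0. Lengths are in m, angles in degrees, forces in N, time in s.
With the tool pointing down it reaches from about 0.275 to 0.725 m from the base axis. Payload 5.6 kg.
Tool frame: the origin (TCP) lies midway between the tips of the shut fingers; the grasp point (between the pads) lies 19 mm behind it (env.hold_point_z is the distance from the TCP to the grasp point, in m); z points along the fingers, y is the line along which they close (so a half turn about z gives the same grasp; the last joint's range is limited). The gripper opens to 85 mm and grips with 20 to 120 N. Pads are 22 mm wide; open, the fingers measure 114 mm over their backs; the gripper's body (76 mm by 85 mm) begins 54 mm behind the grasp point. The pads swing forward as they close: fully open they stand 13 mm farther back than shut.
Start: joints at [-53.594, 14.616, 6.199, 0, -81.583, -16.306], TCP at [0.189, -0.516, 0.231] pointing down, gripper open.
Joint ranges: [-168.99, 168.99], [-69.2, 112.95], [-62.41, 85.93], [-164.36, 98.24], [-168.68, -3.75], [-174.98, 174.98]. Speed limits (degrees/s): [147.25, 147.25, 180, 180, 180, 180].

## Interface

Orientations are given as a 3x3 rotation matrix whose columns are the frame's x, y, z axes.
In Python, from bench import status, imaging, env gives the robot as it stands. The module is installed in compiled form; this text tells all that it offers.
- The arm moves only by the tool jog_arm, never from a script. Its argument "steps" is one flat list of numbers, 7 for each row, row after row: the turn, a rotation vector about the tool's x, y, z in degrees, then the shift along the tool's x, y, z in mm, then the closure, from 0 (fully open) to 1 (shut). A call has 1 to 12 rows; each row is the pose to reach, as a shift and turn from the pose commanded when the call began, along the tool's axes at that moment; what a row does not reach only later rows make up. A row lasts 1/10 s, in which the tool goes at most 50 mm and 8.59 degrees, less where a joint would pass 70% of its speed; a pose out of reach is approached as far as the arm can. A call with a gripper value outside its range is refused whole. The fingers move at their own pace and stop on an object; the grip force is fixed at half the most. Time passes only in rows, so rows that repeat a pose let the fingers close. It gives the time, the measured TCP pose, the force, the opening and the grip force at its end, in the units of the state.
- status.sense(): the state, without advancing time (a new reading comes with each control period).
- imaging.read_camera(name): name is "scene" or "top" or "wrist"; returns a dict with "frame" (420x560x3 uint8, red, green, blue), "K" (3x3 intrinsics, pixels), "position" and "rotation" of the camera in the world; the wrist camera has in their place "hand_eye" (4x4, takes a point from camera to tool coordinates, whose origin is the TCP and whose axes are the flange's). Camera axes: x right, y down, z forward; pixel columns grow to the right and rows downward; lengths in m; the calibration is good to about 2 mm. A picture is of the moment at which its call begins: read the wrist's pose just before it. There is no depth.
- env.close_job(): hands the job in; it is judged then, once.
The state is a dict: "t": time; "qpos": joint angles; "qvel": joint speeds; "joint_torque": joint torques, N m; "tcp_pos": TCP position; "eef_rot": TCP orientation; "ft_force": force on the tool from outside, world axes, zero at the start; "torque": the same for the moment, N m; "grip_width": opening from 0.0 (shut) to 1.0 (fully open); "gripper_force": force on a finger pad.
Only numpy, scipy, OpenCV 4.12 (cv2) and the standard library are available. Lean on these libraries where they do the work, as an engineer would, in place of code of your own. Each camera call takes 0.05 s, during which the arm holds its last target. There are 200 camera calls.

## Task

Open the amber reagent bottle held in the bench clamp: press its child-resistant cap firmly down and, while pressing, turn it counter-clockwise (seen from above) until it comes free, without crushing or wrenching the bottle's neck. Then lift the cap off and set it down gently in the shallow steel dish, the same way up and standing wholly inside the rim. Leave the small white bottle, the glass beaker and the glass vial where they are.

Things in the scene. Friction and masses are not known exactly. Their poses are not given: they have to be found in the camera images.
- bottle: Amber glass bottle, 62 mm across, upright in a collar on a square grey base plate (110 x 110 x 14 mm) fixed to the worktop. Origin: on its axis, at the start at worktop height; z up. It can not turn or tip, but sits loosely: pressed with 3 N it sinks 0 to 18 mm (unknown) before it stands firm. Shoulder below 85 mm. Over 35 N between cap and bottle, any direction, damages the neck.
- cap_mid (a point): Middle (half-way up, on the axis) of the white ribbed cap, 44 mm across, 34 mm high, about 60 g. Closed: underside 100, middle 117, flat top 134 mm above bottle's origin. Axes are those of the hidden insert in the cap, x along bottle's x when closed. The insert is free after about 0.7 rad counter-clockwise from closed (up to 2.2 is harmless); clockwise it is stopped at closed.
- cap_shell (a joint): Travel of the cap's outer shell down on its insert: 0 at rest, 0.0028 m fully pressed (about 13 N, spring). Under about 7 N the shell only ratchets on the insert, clicking every 0.7 rad; with 14 to 25 N kept on it, after up to 0.5 rad of idle turning, it takes the insert along (drag about 0.15 N m), so 1.4 rad of turning is ample.
- cap_spin (a joint): Angle of the outer shell relative to the insert (rad, positive counter-clockwise seen from above, no stops, any value at the start). It grows while the shell ratchets or idles and stays constant while shell and insert turn together.
- liner (a joint): Height of the sprung seal in the bottle's mouth, which pushes the cap up: about 0 m when the cap is locked, down to -0.0012 when pressed hard, 0.0025 when the cap is free (the freed cap rises 2.5 mm once the pressure is off and then lifts by its weight alone; a locked one pulls with 5 N and more).
- dish: Shallow round steel dish, loose, 120 mm across the rim and 8 mm high, flat floor 2.5 mm thick and about 104 mm across; origin at the middle of its underside, on the worktop. The cap standing in it has its middle about 20 mm above the worktop.
- small_bottle: Bystander: small white plastic bottle with a white cap, 48 mm across, 75 mm high; origin at the middle of its underside. To be left alone.
- beaker: Bystander: small glass beaker, 47 mm across, 60 mm high; origin at the middle of its underside. To be left alone.
- vial: Bystander: clear glass vial, 17 mm across, 62 mm high, standing; origin at the middle of its underside. To be left alone.

How it is judged (in metres and radians):
On the way, in this order (a step that is already met when the one before it is completed fails the run):
1. the cap's insert has turned at least 0.5 rad counter-clockwise on the neck, the cap still on the bottle (angle between the x axis of cap_mid and the x axis of bottle, either way round above 0.5 rad and z of cap_mid in the frame of bottle below 0.125 m and horizontal distance between cap_mid and bottle below 0.006 m), for 0.1 s.
2. the cap is lifted clear of the neck (z of cap_mid in the frame of bottle above 0.145 m), for 0.1 s.
At the end, for the whole second after the job is handed in: the cap stands upright (within 0.12 rad), the same way up as on the bottle, at rest on the floor of the steel dish, its middle within 34 mm of the dish's middle; the dish lies flat (horizontal distance between cap_mid and dish below 0.034 m and z of cap_mid in the frame of dish between 0.014 and 0.026 m and angle between cap_mid's own z axis and vertical below 0.12 rad and linear speed of cap below 0.03 m/s and angle between dish's own z axis and vertical below 0.05 rad); the robot touches nothing.
It fails at once if the bottle's neck is crushed or wrenched: more than 35 N between cap and bottle (contact force between cap and bottle above 35 N).
It fails at once if the cap is dropped into the dish (faster than 0.6 m/s close above it) (linear speed of cap above 0.6 m/s and horizontal distance between cap_mid and dish below 0.06 m and z of cap_mid in the frame of dish below 0.06 m).
It fails at once if the small white bottle is moved by more than 20 mm (distance of small_bottle from where it was at the start of the episode above 0.02 m).
It fails at once if the beaker is moved by more than 20 mm (distance of beaker from where it was at the start of the episode above 0.02 m).
It fails at once if the vial is moved by more than 20 mm (distance of vial from where it was at the start of the episode above 0.02 m).
It also fails if it takes over 58 s, if anything falls off the work surface, if the arm or the gripper's body presses on something with over 40 N, if the wrist force passes 120 N, or if a joint passes its speed limit or range.

## Working session

There is one attempt and no reset: what is moved stays moved. The work goes in short steps, Python scripts to look and compute and a tool call to move; the robot and the scene stay as the last step left them, time stands still between calls to the robot, and variables do not carry over. Pictures are saved under pics/ and viewed, at most 10 in all, crops included, and the job is handed in when it is done.

Besides the shell and the picture viewer there is one more tool, called after "Emit:" as name(argument=value, ...), one argument or row to a line, values as JSON. jog_arm: Moves the arm, as the interface text tells. Its arguments: {"type":"object","properties":{"steps":{"type":"array","items":{"type":"number"}}},"required":["steps"]}

```bash
mkdir -p pics; cat > h.py <<'E'
import numpy as np, cv2
from bench import status, imaging, env
def ray(c,u,v,z):
    d=np.array(c["rotation"])@np.linalg.inv(c["K"])@np.array([u,v,1.]); p=np.array(c["position"])
    return p+d*(z-p[2])/d[2]
def wcam():
    s=status.sense(); c=imaging.read_camera("wrist"); T=np.eye(4); T[:3,:3]=s["eef_rot"]; T[:3,3]=s["tcp_pos"]
    M=T@np.array(c["hand_eye"]); c["rotation"]=M[:3,:3]; c["position"]=M[:3,3]; return c
def save(c,n): cv2.imwrite("pics/"+n,c["frame"][:,:,::-1])
E
python3 - <<'E'
from h import *
s=status.sense(); print(s["tcp_pos"],s["eef_rot"],s["ft_force"],s["grip_width"],env.hold_point_z)
for n in("scene","top"):
    c=imaging.read_camera(n); save(c,n+".png"); np.savez(n+".npz",**c); print(n,c["position"],c["K"][0],c["rotation"])
E
```

```text
[ 0.18888566 -0.51601609  0.23037217] [[-9.39136131e-01 -3.43544469e-01 -7.24644213e-04]
 [-3.43545228e-01  9.39134397e-01  1.80554460e-03]
 [ 6.02534448e-05  1.94460023e-03 -9.99998107e-01]] [ 0.47368048 -0.62931302 -0.64983252] 0.998315422586746 0.0187
scene [0.16572001 0.70958725 0.78853005] [488.47451417   0.         283.01836484] [[-0.85617186 -0.32787602  0.39933326]
 [-0.51655021  0.56120192 -0.64670572]
 [-0.01206729 -0.75996692 -0.64984972]]
top [0.49208607 0.03663398 0.96120692] [429.50312211   0.         278.28232615] [[ 0.02267842 -0.99298294  0.11606275]
 [-0.99959911 -0.02449014 -0.01420753]
 [ 0.01695023 -0.11569402 -0.99314026]]
```

View pics/scene.png

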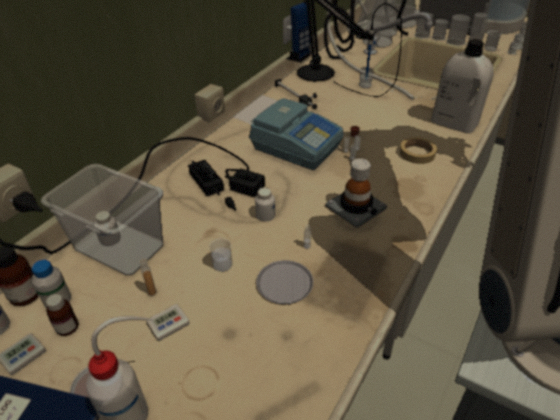

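View pics/top.png

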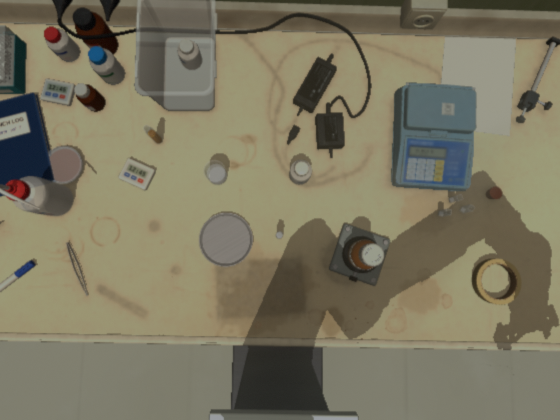

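The top view shows the cap at about (372,255) on the clamp plate at (359,254). The dish is at (226,239), the vial at (280,236), the small bottle at (300,170) and the beaker at (216,172). In the scene view the cap is at (360,169).

```bash
python3 - <<'E'
from h import *
T=dict(np.load("top.npz"));S=dict(np.load("scene.npz"))
def blob(c,x0,y0,x1,y1,f):
    g=c["frame"][y0:y1,x0:x1].astype(int); m=f(g).astype(np.uint8)
    n,l,st,ce=cv2.connectedComponentsWithStats(m); i=1+st[1:,4].argmax(); return ce[i]+[x0,y0],st[i]
light=lambda g:(g.min(2)>115)&(np.ptp(g,axis=2)<45)
ce,st=blob(T,355,238,390,275,light);print("cap top",ce,st,ray(T,*ce,.13))
ce,st=blob(S,340,150,380,185,light);print("cap scene",ce,st,ray(S,*ce,.117))
ce,st=blob(T,190,205,262,272,lambda g:(np.ptp(g,axis=2)<32));print("dish",ce,st,ray(T,*ce,.006))
print("plate",ray(T,359,254,.014))
for n,u,v,z in(("vial",280,236,.03),("small",300,170,.06),("beaker",216,172,.03)):print(n,ray(T,u,v,z))
E
```

```text
cap top [372.52238806 254.64179104] [  8   7  20  21 335] [ 0.49307288 -0.1592766   0.13      ]
cap scene [360.63207547 163.62264151] [ 13  10  16   9 106] [ 0.49854848 -0.17807755  0.117     ]
dish [225.45662294 238.96233601] [   9    7   54   56 2363] [0.52029254 0.13802627 0.006     ]
plate [ 0.4939366  -0.15680386  0.014     ]
vial [0.52870603 0.0179562  0.03      ]
small [ 0.6689907  -0.02098908  0.06      ]
beaker [0.66562163 0.16160678 0.03      ]
```

Emit:
jog_arm(
  steps=[0,0,0,-408,231,0,0,0,0,0,-408,231,0,0,0,0,0,-408,231,0,0,0,0,0,-408,231,0,0,0,0,0,-408,231,0,0,0,0,0,-408,231,0,0,0,0,0,-408,231,0,0,0,0,0,-408,231,0,0,0,0,0,-408,231,0,0,0,0,0,-408,231,0,0,0,0,0,-408,231,0,0,0,0,0,-408,231,0,0],
)

```text
t: 1.3
tcp_pos: [0.4924, -0.1594, 0.2309]
eef_rot: [[-0.939, -0.344, -0.001], [-0.344, 0.939, -0.0], [0.001, 0.0, -1.0]]
ft_force: [-0.8, -0.6, -0.0]
grip_width: 1.003
gripper_force: 0.0
```

```bash
python3 - <<'E'
from h import *
s=status.sense(); print(s["t"],s["tcp_pos"],s["qpos"],s["ft_force"],s["eef_rot"])
c=wcam(); save(c,"w1.png"); np.savez("w1.npz",**c); print(c["position"],c["rotation"],c["hand_eye"])
R=s["eef_rot"];p=np.array([.493,-.159,.134]);cp=c["rotation"].T@(p-c["position"]);q=c["K"]@cp;print(q[:2]/q[2])
E
```

```text
1.3 [ 0.49242565 -0.15944352  0.2308917 ] [-5.82118957e-01  1.09805600e+01  1.44602776e+00  5.19604512e-03
 -8.05329267e+01 -6.92872916e+01] [-0.7602757  -0.61195182 -0.04592981] [[-9.38904823e-01 -3.44174875e-01 -1.17822726e-03]
 [-3.44175027e-01  9.38905504e-01 -7.74864924e-05]
 [ 1.13291297e-03  3.32763958e-04 -9.99999303e-01]]
[ 0.41498591 -0.18681688  0.37389563] [[-3.43206238e-01  8.91963464e-01  2.94296886e-01]
 [ 9.39259978e-01  3.25786043e-01  1.07954375e-01]
 [ 4.13540478e-04  3.13471902e-01 -9.49597386e-01]] [[-1.03136720e-03 -9.49241082e-01 -3.14547777e-01  8.22917786e-02]
 [ 9.99999465e-01 -1.00479234e-03 -2.46628594e-04  9.99405192e-04]
 [-8.19452041e-05 -3.14547863e-01  9.49241611e-01 -1.42910466e-01]
 [ 0.00000000e+00  0.00000000e+00  0.00000000e+00  1.00000000e+00]]
[279.58950958 214.65674288]
```

View pics/w1.png

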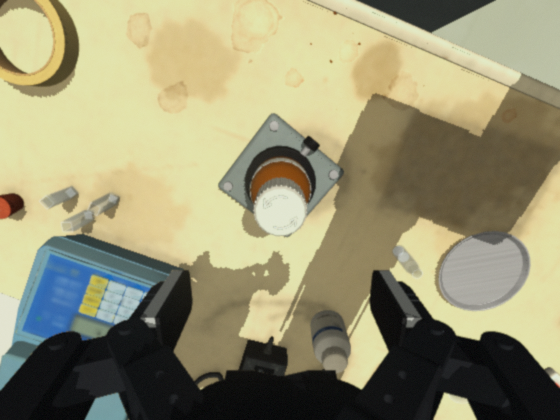

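The wrist view shows the cap disc at about (280,208), with nothing else within finger reach. The dish is at (484,271) and the vial at (406,260).

```bash
python3 - <<'E'
from h import *
c=dict(np.load("w1.npz")); x0,y0=235,165
g=c["frame"][y0:260,x0:330].astype(int)
for th in (175,190):
    m=((g.min(2)>th)&(np.ptp(g,axis=2)<40)).astype(np.uint8)
    n,l,st,ce=cv2.connectedComponentsWithStats(m); i=1+st[1:,4].argmax()
    k=max(cv2.findContours((l==i).astype(np.uint8),0,2)[0],key=len); e=cv2.fitEllipse(cv2.convexHull(k))
    print(st[i],e); u=np.array(e[0])+[x0,y0]; print(u,ray(c,*u,.134))
d=c["frame"]; g=d[225:320,430:540].astype(int)
m=((np.ptp(g,axis=2)<40)).astype(np.uint8); m=cv2.morphologyEx(m,2,np.ones((5,5)))
n,l,st,ce=cv2.connectedComponentsWithStats(m); i=1+st[1:,4].argmax()
k=max(cv2.findContours((l==i).astype(np.uint8),0,2)[0],key=len);e=cv2.fitEllipse(cv2.convexHull(k));print(e,ray(c,e[0][0]+430,e[0][1]+225,.008))
cv2.imwrite("pics/w1c.png",cv2.resize(d[140:270,210:350,::-1],None,fx=4,fy=4))
E
```

```text
[  21   22   49   48 1874] ((44.92620849609375, 45.605892181396484), (48.54423522949219, 49.28886032104492), 98.05581665039062)
[279.9262085  210.60589218] [ 0.48964544 -0.159932    0.134     ]
[  21   24   49   46 1726] ((44.96341323852539, 46.27118682861328), (46.069705963134766, 48.28311538696289), 92.83094024658203)
[279.96341324 211.27118683] [ 0.49016868 -0.15970906  0.134     ]
((54.07511520385742, 44.77727127075195), (76.69457244873047, 96.93293762207031), 58.76158142089844) [0.51371468 0.13513713 0.008     ]
```

View pics/w1c.png

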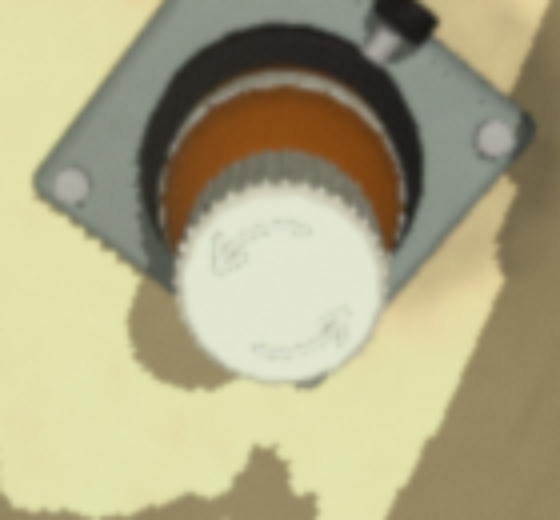

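The cap top is a clean circle centred at about (280,210). I'll correct the offset, descend around the cap and part-close the fingers.

Emit:
jog_arm(
  steps=[0,0,0,1.5,0.6,45,0,0,0,0,1.5,0.6,80,0,0,0,0,1.5,0.6,105,0,0,0,0,1.5,0.6,120,0,0,0,0,1.5,0.6,129,0,0,0,0,1.5,0.6,129,0.2,0,0,0,1.5,0.6,129,0.35,0,0,0,1.5,0.6,129,0.4,0,0,0,1.5,0.6,129,0.4,0,0,0,1.5,0.6,129,0.4],
)

```text
t: 2.35
tcp_pos: [0.4915, -0.1593, 0.1029]
eef_rot: [[-0.939, -0.344, 0.001], [-0.344, 0.939, -0.0], [-0.001, -0.0, -1.0]]
ft_force: [0.2, -0.6, 0.2]
grip_width: 0.597
gripper_force: 0.0
```

Emit:
jog_arm(
  steps=[0,0,0,0,0,0,0.43,0,0,0,0,0,0,0.45,0,0,0,0,0,0,0.45],
)

```text
t: 2.65
tcp_pos: [0.4912, -0.1593, 0.1023]
eef_rot: [[-0.939, -0.344, -0.0], [-0.344, 0.939, -0.0], [0.0, 0.0, -1.0]]
ft_force: [0.8, 0.1, -0.2]
grip_width: 0.554
gripper_force: 0.0
```

Emit:
jog_arm(
  steps=[0,0,0,0,0,0,0.47,0,0,0,0,0,0,0.47,0,0,0,0,0,0,0.47],
)

```text
t: 2.95
tcp_pos: [0.4915, -0.1596, 0.1025]
eef_rot: [[-0.939, -0.344, 0.001], [-0.344, 0.939, -0.001], [-0.001, -0.001, -1.0]]
ft_force: [1.0, -2.2, 0.6]
grip_width: 0.532
gripper_force: 1.2
```

Emit:
jog_arm(
  steps=[0,0,0,0,0,0,0.49,0,0,0,0,0,0,0.49],
)

```text
t: 3.15
tcp_pos: [0.4915, -0.1595, 0.1026]
eef_rot: [[-0.939, -0.344, 0.001], [-0.344, 0.939, -0.0], [-0.001, -0.001, -1.0]]
ft_force: [0.7, -2.0, 1.5]
grip_width: 0.511
gripper_force: 13.6
```

Emit:
jog_arm(
  steps=[0,0,0,0,0,0,0.55,0,0,0,0,0,0,0.7,0,0,0,0,0,0,1,0,0,0,0,0,0,1],
)

```text
t: 3.55
tcp_pos: [0.4914, -0.1594, 0.1025]
eef_rot: [[-0.939, -0.344, 0.001], [-0.344, 0.939, -0.0], [-0.0, -0.0, -1.0]]
ft_force: [2.0, -2.9, 1.3]
grip_width: 0.508
gripper_force: 60.5
```

Emit:
jog_arm(
  steps=[0,0,0,0,0,1.5,1,0,0,0,0,0,3,1,0,0,0,0,0,3,1],
)

```text
t: 3.85
tcp_pos: [0.4914, -0.1594, 0.0991]
eef_rot: [[-0.939, -0.344, 0.0], [-0.344, 0.939, -0.0], [-0.0, -0.0, -1.0]]
ft_force: [3.3, -2.7, 1.1]
grip_width: 0.504
gripper_force: 60.6
```

Emit:
jog_arm(
  steps=[0,0,0,0,0,1,1,0,0,0,0,0,2,1,0,0,0,0,0,2,1],
)

```text
t: 4.15
tcp_pos: [0.4914, -0.1594, 0.0972]
eef_rot: [[-0.939, -0.344, 0.0], [-0.344, 0.939, -0.0], [-0.0, -0.0, -1.0]]
ft_force: [3.3, -3.1, 1.0]
grip_width: 0.505
gripper_force: 60.6
```

Emit:
jog_arm(
  steps=[0,0,0,0,0,1,1,0,0,0,0,0,2,1,0,0,0,0,0,2,1],
)

```text
t: 4.45
tcp_pos: [0.4914, -0.1594, 0.0952]
eef_rot: [[-0.939, -0.344, 0.0], [-0.344, 0.939, -0.0], [-0.0, -0.0, -1.0]]
ft_force: [4.2, -2.4, 1.6]
grip_width: 0.505
gripper_force: 60.6
```

Emit:
jog_arm(
  steps=[0,0,0,0,0,1,1,0,0,0,0,0,2,1,0,0,0,0,0,2,1],
)

```text
t: 4.75
tcp_pos: [0.4912, -0.1592, 0.0933]
eef_rot: [[-0.939, -0.344, 0.0], [-0.344, 0.939, 0.0], [-0.0, 0.0, -1.0]]
ft_force: [3.5, -3.1, 2.2]
grip_width: 0.503
gripper_force: 60.7
```

Emit:
jog_arm(
  steps=[0,0,0,0,0,1,1,0,0,0,0,0,1.5,1,0,0,0,0,0,1.5,1],
)

```text
t: 5.05
tcp_pos: [0.4913, -0.1593, 0.0927]
eef_rot: [[-0.939, -0.344, 0.001], [-0.344, 0.939, -0.0], [-0.001, -0.0, -1.0]]
ft_force: [1.2, -1.0, 8.2]
grip_width: 0.503
gripper_force: 61.3
```

Emit:
jog_arm(
  steps=[0,0,0,0,0,0.5,1,0,0,0,0,0,1,1,0,0,0,0,0,1,1],
)

```text
t: 5.35
tcp_pos: [0.4913, -0.1593, 0.0919]
eef_rot: [[-0.939, -0.344, 0.001], [-0.344, 0.939, -0.0], [-0.001, -0.001, -1.0]]
ft_force: [-0.1, -1.4, 10.5]
grip_width: 0.505
gripper_force: 61.5
```

Emit:
jog_arm(
  steps=[0,0,0,0,0,0.5,1,0,0,0,0,0,1,1,0,0,0,0,0,1,1],
)

```text
t: 5.65
tcp_pos: [0.4914, -0.1593, 0.0913]
eef_rot: [[-0.939, -0.344, 0.001], [-0.344, 0.939, -0.0], [-0.001, -0.001, -1.0]]
ft_force: [-1.5, -1.4, 12.5]
grip_width: 0.501
gripper_force: 61.9
```

Emit:
jog_arm(
  steps=[0,0,0,0,0,1,1,0,0,0,0,0,1.5,1,0,0,0,0,0,1.5,1],
)

```text
t: 5.95
tcp_pos: [0.4914, -0.1593, 0.0909]
eef_rot: [[-0.939, -0.344, 0.002], [-0.344, 0.939, -0.001], [-0.001, -0.001, -1.0]]
ft_force: [-4.4, 1.1, 21.6]
grip_width: 0.505
gripper_force: 62.8
```

Emit:
jog_arm(
  steps=[0,0,0,0,0,0.5,1,0,0,0,0,0,1,1,0,0,0,0,0,1,1],
)

```text
t: 6.25
tcp_pos: [0.4915, -0.1594, 0.0907]
eef_rot: [[-0.939, -0.345, 0.002], [-0.345, 0.939, -0.001], [-0.002, -0.002, -1.0]]
ft_force: [-5.5, 2.3, 26.2]
grip_width: 0.5
gripper_force: 63.4
```

Emit:
jog_arm(
  steps=[0,0,0,0,0,-1.2,1,0,0,0,0,0,-1.2,1,0,0,-3,0,0,-1.2,1,0,0,-6,0,0,-1.2,1,0,0,-10,0,0,-1.2,1],
)

```text
t: 6.75
tcp_pos: [0.4915, -0.1593, 0.0898]
eef_rot: [[-0.864, -0.504, 0.001], [-0.504, 0.864, -0.0], [-0.001, -0.001, -1.0]]
ft_force: [0.6, -1.0, 10.6]
grip_width: 0.505
gripper_force: 61.6
```

Emit:
jog_arm(
  steps=[0,0,-5,0,0,0,1,0,0,-10,0,0,0,1,0,0,-10,0,0,0,1],
)

```text
t: 7.05
tcp_pos: [0.4915, -0.1592, 0.0897]
eef_rot: [[-0.763, -0.646, 0.001], [-0.646, 0.763, -0.0], [-0.001, -0.001, -1.0]]
ft_force: [0.1, -0.3, 10.2]
grip_width: 0.506
gripper_force: 61.6
```

Emit:
jog_arm(
  steps=[0,0,0,0,0,1,1,0,0,0,0,0,1,1],
)

```text
t: 7.25
tcp_pos: [0.4915, -0.1592, 0.089]
eef_rot: [[-0.765, -0.644, 0.001], [-0.645, 0.765, -0.0], [-0.001, -0.001, -1.0]]
ft_force: [-0.5, -0.9, 11.9]
grip_width: 0.503
gripper_force: 62.0
```

Emit:
jog_arm(
  steps=[0,0,0,0,0,1,1,0,0,0,0,0,1,1],
)

```text
t: 7.45
tcp_pos: [0.4915, -0.1592, 0.0888]
eef_rot: [[-0.764, -0.645, 0.002], [-0.645, 0.764, -0.0], [-0.001, -0.002, -1.0]]
ft_force: [-2.3, 0.8, 17.8]
grip_width: 0.504
gripper_force: 62.7
```

Emit:
jog_arm(
  steps=[0,0,0,0,0,0.7,1,0,0,-4,0,0,0.7,1,0,0,-8,0,0,0.7,1],
)

```text
t: 7.75
tcp_pos: [0.4921, -0.1595, 0.0888]
eef_rot: [[-0.665, -0.747, 0.003], [-0.747, 0.665, -0.001], [-0.001, -0.003, -1.0]]
ft_force: [-2.9, -0.4, 20.4]
grip_width: 0.504
gripper_force: 62.7
```

Emit:
jog_arm(
  steps=[0,0,-5,0,0,0,1,0,0,-10,0,0,0,1],
)

```text
t: 7.95
tcp_pos: [0.4926, -0.1596, 0.0888]
eef_rot: [[-0.525, -0.851, 0.004], [-0.851, 0.525, -0.001], [-0.001, -0.004, -1.0]]
ft_force: [-0.2, 0.1, 19.2]
grip_width: 0.503
gripper_force: 62.6
```

```bash
python3 -c "
from h import *
s=status.sense();print(s['tcp_pos'],s['torque'],s['ft_force'],s['qpos'])"
```

```text
[ 0.49257736 -0.15959686  0.08883439] [ 0.16331026  0.49360446 -0.10953596] [-0.24248524  0.07320913 19.2173774 ] [ -0.55027868  16.04279806 -13.54323562   0.08370932 -60.17094483
 -31.13286731]
```

Emit:
jog_arm(
  steps=[0,0,-5,0,0,0,1,0,0,-10,0,0,0,1,0,0,-15,0,0,0,1,0,0,-20,0,0,0,1],
)

```text
t: 8.35
tcp_pos: [0.4929, -0.1594, 0.0889]
eef_rot: [[-0.202, -0.979, 0.005], [-0.979, 0.202, -0.001], [0.0, -0.005, -1.0]]
ft_force: [-0.2, 0.9, 18.2]
grip_width: 0.505
gripper_force: 62.6
```

Emit:
jog_arm(
  steps=[0,0,-5,0,0,0,1,0,0,-10,0,0,0,1,0,0,-15,0,0,0,1,0,0,-20,0,0,0,1],
)

```text
t: 8.75
tcp_pos: [0.493, -0.1595, 0.0888]
eef_rot: [[0.145, -0.989, 0.005], [-0.989, -0.145, -0.001], [0.002, -0.005, -1.0]]
ft_force: [-0.4, -0.6, 19.2]
grip_width: 0.502
gripper_force: 62.6
```

```bash
python3 -c "
from h import *
s=status.sense();print(s['tcp_pos'],s['torque'],s['ft_force'],s['qpos'])"
```

```text
[ 0.49297231 -0.15948476  0.08884915] [ 0.17419688  0.06883311 -0.04597831] [-0.41251983 -0.55850446 19.2400423 ] [ -0.54334201  16.05203174 -13.52403204   0.07350898 -60.13760964
   8.8712775 ]
```

Emit:
jog_arm(
  steps=[0,0,-5,0,0,0,1,0,0,-10,0,0,0,1,0,0,-15,0,0,0,1,0,0,-20,0,0,0,1,0,0,-25,0,0,0,1],
)

```text
t: 9.25
tcp_pos: [0.493, -0.1595, 0.0888]
eef_rot: [[0.55, -0.835, 0.005], [-0.835, -0.55, -0.001], [0.004, -0.003, -1.0]]
ft_force: [0.4, 0.1, 19.0]
grip_width: 0.508
gripper_force: 62.5
```

Emit:
jog_arm(
  steps=[0,0,-5,0,0,0,1,0,0,-10,0,0,0,1,0,0,-15,0,0,0,1,0,0,-15,0,0,0,1],
)

```text
t: 9.65
tcp_pos: [0.493, -0.1595, 0.0888]
eef_rot: [[0.747, -0.665, 0.005], [-0.665, -0.747, -0.001], [0.005, -0.002, -1.0]]
ft_force: [-0.2, -0.3, 17.9]
grip_width: 0.505
gripper_force: 62.5
```

```bash
python3 -c "
from h import *
s=status.sense();print(s['tcp_pos'],s['torque'],s['ft_force'],s['qpos'])"
```

```text
[ 0.49299341 -0.15952108  0.08883241] [ 0.06444558  0.05129773 -0.00674629] [-0.16933595 -0.32532374 17.93798311] [ -0.54358839  16.05554815 -13.52420862   0.0797176  -60.13457183
  48.8097806 ]
```

Now I'll ease up and watch for any pull.

Emit:
jog_arm(
  steps=[0,0,0,0,0,-2,1,0,0,0,0,0,-4,1,0,0,0,0,0,-6,1,0,0,0,0,0,-8,1,0,0,0,0,0,-8,1],
)

```text
t: 10.15
tcp_pos: [0.4919, -0.1591, 0.0944]
eef_rot: [[0.744, -0.668, 0.002], [-0.668, -0.744, 0.0], [0.001, -0.001, -1.0]]
ft_force: [3.7, -0.8, 6.6]
grip_width: 0.504
gripper_force: 61.1
```

Emit:
jog_arm(
  steps=[0,0,0,0,0,-2,1,0,0,0,0,0,-4,1,0,0,0,0,0,-4,1],
)

```text
t: 10.45
tcp_pos: [0.491, -0.1594, 0.0971]
eef_rot: [[0.744, -0.668, -0.001], [-0.668, -0.744, 0.0], [-0.001, 0.0, -1.0]]
ft_force: [5.1, -2.7, 0.3]
grip_width: 0.501
gripper_force: 62.0
```

Emit:
jog_arm(
  steps=[0,0,0,0,0,-2,1,0,0,0,0,0,-4,1,0,0,0,0,0,-6,1,0,0,0,0,0,-6,1],
)

```text
t: 10.85
tcp_pos: [0.4894, -0.1587, 0.1026]
eef_rot: [[0.744, -0.668, -0.004], [-0.668, -0.744, 0.001], [-0.004, 0.002, -1.0]]
ft_force: [-0.7, -0.1, -1.2]
grip_width: 0.503
gripper_force: 62.1
```

Emit:
jog_arm(
  steps=[0,0,0,0,0,-3,1,0,0,0,0,0,-6,1,0,0,0,0,0,-9,1,0,0,0,0,0,-12,1],
)

```text
t: 11.25
tcp_pos: [0.4911, -0.1592, 0.1161]
eef_rot: [[0.744, -0.668, -0.0], [-0.668, -0.744, 0.0], [-0.0, -0.0, -1.0]]
ft_force: [0.1, -0.1, -0.5]
grip_width: 0.504
gripper_force: 62.1
```

The force reads cap weight only (-0.5 N). I'll raise it and check with the scene camera.

Emit:
jog_arm(
  steps=[0,0,0,0,0,-30,1,0,0,0,0,0,-60,1,0,0,0,0,0,-85,1,0,0,0,0,0,-85,1,0,0,0,0,0,-85,1],
)

```text
t: 11.75
tcp_pos: [0.4913, -0.1591, 0.2012]
eef_rot: [[0.744, -0.668, 0.001], [-0.668, -0.744, 0.0], [0.001, -0.001, -1.0]]
ft_force: [0.1, -0.3, -1.3]
grip_width: 0.503
gripper_force: 62.2
```

```bash
python3 - <<'E'
from h import *
s=status.sense(); print(s["t"],s["tcp_pos"],s["ft_force"],s["eef_rot"])
c=imaging.read_camera("scene"); np.savez("s2.npz",**c)
t=imaging.read_camera("top"); np.savez("t2.npz",**t)
a=cv2.resize(c["frame"][90:240,260:420,::-1],None,fx=2.5,fy=2.5); b=cv2.resize(t["frame"][190:290,180:400,::-1],None,fx=1.8,fy=1.8)
W=np.zeros((600,400,3),np.uint8); W[:375,:400]=a; W[380:380+b.shape[0],:b.shape[1]]=b
cv2.imwrite("pics/l2.png",W)
E
```

```text
11.75 [ 0.49130532 -0.15911368  0.20118072] [ 0.10500424 -0.2707804  -1.34079327] [[ 7.44250967e-01 -6.67898981e-01  1.20412365e-03]
 [-6.67899825e-01 -7.44251021e-01  4.91891290e-04]
 [ 5.67636563e-04 -1.17032454e-03 -9.99999154e-01]]
```

View pics/l2.png

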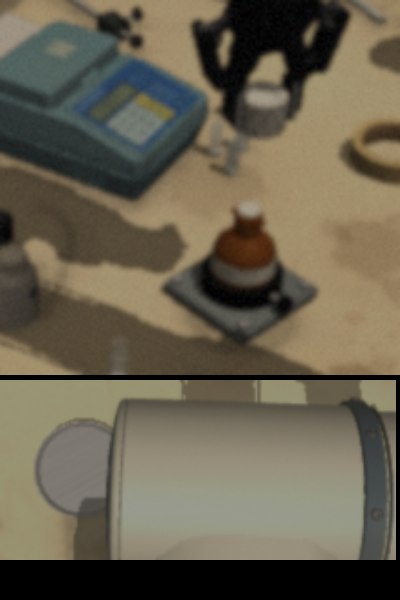

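The cap is off and held level; it shows at (265,110) in the crop, with the bare bottle neck below it. Next I'll carry it over the dish.

Emit:
jog_arm(
  steps=[0,0,0,-18,-24,0,1,0,0,0,-45,-60,0,1,0,0,0,-72,-96,0,1,0,0,0,-99,-132,0,1,0,0,0,-126,-168,0,1,0,0,0,-153,-204,0,1,0,0,0,-170,-227,0,1,0,0,0,-178,-237,0,1,0,0,0,-178,-237,0,1,0,0,0,-178,-237,0,1],
)

```text
t: 12.85
tcp_pos: [0.5166, 0.1353, 0.2001]
eef_rot: [[0.744, -0.668, -0.001], [-0.668, -0.744, -0.001], [-0.0, 0.002, -1.0]]
ft_force: [-0.3, -0.0, -0.2]
grip_width: 0.507
gripper_force: 62.2
```

Emit:
jog_arm(
  steps=[0,0,0,0,0,25,1,0,0,0,0,0,55,1,0,0,0,0,0,85,1,0,0,0,0,0,110,1,0,0,0,0,0,130,1,0,0,0,0,0,145,1,0,0,0,0,0,145,1,0,0,0,0,0,145,1],
)

```text
t: 13.65
tcp_pos: [0.5173, 0.1349, 0.0563]
eef_rot: [[0.744, -0.669, 0.0], [-0.669, -0.744, -0.0], [0.0, 0.0, -1.0]]
ft_force: [0.8, -0.7, -0.3]
grip_width: 0.508
gripper_force: 62.2
```

```bash
python3 - <<'E'
from h import *
s=status.sense(); print(s["t"],s["tcp_pos"],s["ft_force"])
c=imaging.read_camera("scene"); w=wcam()
a=cv2.resize(c["frame"][200:320,200:380,::-1],None,fx=2.2,fy=2.2); b=cv2.resize(w["frame"][:,:,::-1],(396,297))
cv2.imwrite("pics/l3.png",np.vstack([a,b]))
E
```

```text
13.65 [0.51725661 0.13493062 0.05629446] [ 0.77697178 -0.72620861 -0.29863047]
```

View pics/l3.png

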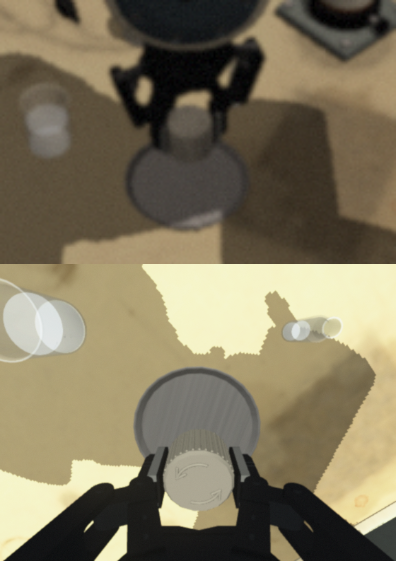

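Both views show the cap upright between the fingers above the dish. In the wrist view the dish centre is at about (279,228) in full-image pixels.

```bash
python3 - <<'E'
from h import *
w=wcam(); print(ray(w,278.6,228,.006), status.sense()["tcp_pos"])
E
```

```text
[0.52026396 0.13438367 0.006     ] [0.5177539  0.1359128  0.05700343]
```

Emit:
jog_arm(
  steps=[0,0,0,0,0,15,1,0,0,0,0,0,28,1,0,0,0,0,0,36,1,0,0,0,0,0,40,1,0,0,0,0,0,42,1,0,0,0,0,0,42,1],
)

```text
t: 14.4
tcp_pos: [0.5172, 0.1361, 0.0141]
eef_rot: [[0.744, -0.668, 0.0], [-0.668, -0.744, 0.0], [0.0, -0.0, -1.0]]
ft_force: [-0.3, -0.1, -0.6]
grip_width: 0.508
gripper_force: 62.2
```

Centred to within 3 mm. Next comes a slow descent to contact.

Emit:
jog_arm(
  steps=[0,0,0,0,0,2,1,0,0,0,0,0,4,1,0,0,0,0,0,6,1,0,0,0,0,0,7,1,0,0,0,0,0,7,1],
)

```text
t: 14.9
tcp_pos: [0.5169, 0.1359, 0.0066]
eef_rot: [[0.744, -0.668, -0.0], [-0.668, -0.744, -0.0], [-0.0, 0.0, -1.0]]
ft_force: [-0.7, 0.4, -0.7]
grip_width: 0.501
gripper_force: 62.2
```

Emit:
jog_arm(
  steps=[0,0,0,0,0,1,1,0,0,0,0,0,2,1,0,0,0,0,0,2,1],
)

```text
t: 15.2
tcp_pos: [0.5171, 0.136, 0.0054]
eef_rot: [[0.745, -0.668, 0.0], [-0.668, -0.745, -0.0], [0.0, -0.0, -1.0]]
ft_force: [-0.5, 0.4, 4.7]
grip_width: 0.505
gripper_force: 62.7
```

Emit:
jog_arm(
  steps=[0,0,0,0,0,1,1,0,0,0,0,0,1,1],
)

```text
t: 15.4
tcp_pos: [0.5171, 0.136, 0.0054]
eef_rot: [[0.745, -0.667, 0.001], [-0.667, -0.745, -0.0], [0.001, -0.001, -1.0]]
ft_force: [-4.6, 0.1, 12.4]
grip_width: 0.51
gripper_force: 63.8
```

The cap is on the dish floor. I'll relieve the load, open slightly and rise.

Emit:
jog_arm(
  steps=[0,0,0,0,0,-1.5,1,0,0,0,0,0,-1.8,1,0,0,0,0,0,-1.8,0.47,0,0,0,0,0,-1.8,0.42,0,0,0,0,0,-1.8,0.36,0,0,0,0,0,-1.8,0.36,0,0,0,0,0,-1.8,0.36],
)

```text
t: 16.1
tcp_pos: [0.517, 0.136, 0.0055]
eef_rot: [[0.744, -0.668, -0.0], [-0.668, -0.744, -0.0], [-0.0, 0.0, -1.0]]
ft_force: [0.7, -0.4, 1.0]
grip_width: 0.635
gripper_force: 0.0
```

```bash
python3 - <<'E'
from h import *
s=status.sense();print(s["tcp_pos"],s["ft_force"],s["grip_width"],s["gripper_force"])
E
```

```text
[0.51697202 0.13596504 0.0055182 ] [ 0.69164298 -0.3796903   0.98126508] 0.6352265036963168 0.0
```

Emit:
jog_arm(
  steps=[0,0,0,0,0,-5,0.36,0,0,0,0,0,-15,0.36,0,0,0,0,0,-30,0.36,0,0,0,0,0,-60,0.3,0,0,0,0,0,-100,0.2,0,0,0,0,0,-140,0.1,0,0,0,0,0,-160,0,0,0,0,0,0,-160,0,0,0,0,0,0,-160,0],
)

```text
t: 17.0
tcp_pos: [0.517, 0.1361, 0.1664]
eef_rot: [[0.744, -0.668, 0.001], [-0.668, -0.744, 0.001], [0.0, -0.002, -1.0]]
ft_force: [0.1, 0.3, -0.5]
grip_width: 0.999
gripper_force: 0.0
```

```bash
python3 - <<'E'
from h import *
c=imaging.read_camera("scene"); w=wcam()
a=cv2.resize(c["frame"][130:310,190:400,::-1],None,fx=1.9,fy=1.9)[:,:396]; b=cv2.resize(w["frame"][:,:,::-1],(396,250))
cv2.imwrite("pics/l4.png",np.vstack([a,b]) if a.shape[1]==396 else a)
E
```

```text
(no output)
```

View pics/l4.png

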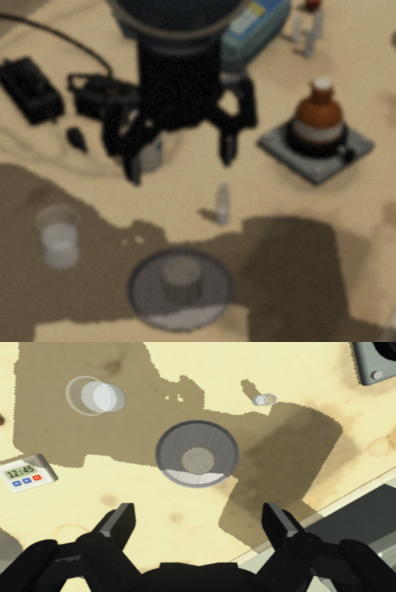

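The cap stands upright in the middle of the dish, at about (183,280) in the upper picture. The gripper is clear and the beaker, vial and small bottle haven't moved.

```bash
python3 -c "
from bench import env
print(env.close_job())"
```

```text
the job is handed in; nothing more can be done
None
```

The bottle is open and the job is handed in: the cap stands upright near the middle of the steel dish, the gripper is clear, and the beaker, vial and small bottle look unmoved; no verdict came back.

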